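Ready the vial feeder for refilling

ROBOT

A 7-joint arm with a two-finger parallel gripper is mounted at the origin on a cart in front of the work surface, level with it; the furniture and walls round the work are solid. World frame = base frame: x ahead of the robot, y to its left, z up, the work surface at z = 0. Lengths are in m, angles in rad, forces in N, time in s.
With the tool pointing down it reaches from about 0.35 to 0.9 m from the base axis. Payload 7.2 kg.
Tool frame: the origin (TCP) lies at the very end of the fingers, on their centre line; the grasp point (between the pads) lies 19 mm behind it (robot.hold_point_z is the distance from the TCP to the grasp point, in m); z points along the fingers, y is the line along which they close (so a half turn about z gives the same grasp; the last joint's range is limited). The gripper opens to 85 mm and grips with 20 to 120 N. Pads are 22 mm wide; open, the fingers measure 114 mm over their backs; the gripper's body (76 mm by 85 mm) begins 54 mm behind the grasp point. The pads swing forward as they close: fully open they stand 13 mm farther back than shut.
Start: joints at [1.168, 0.411, -0.013, 1.596, 0.006, 1.134, -0.082], TCP at [0.205, -0.59, 0.231] pointing down, gripper open.
Joint ranges: [-2.95, 2.95], [-0.29, 1.99], [-1.47, 1.44], [0.14, 2.54], [-1.03, 4.17], [0.13, 1.85], [-2.86, 2.86]. Speed limits (rad/s): [2.39, 2.39, 3.01, 3.01, 3.14, 3.14, 3.14].

INTERFACE

Orientations are given as a rotation vector (axis times angle).
In Python, from workcell import robot, imaging gives the robot as it stands.
- The arm moves only by the shell command python3 -m jog 'ROWS' [FORCE]. ROWS is JSON, a list of rows, each a list of 3 entries, a list of its own where there are three numbers: the shift along the tool's x, y, z in mm, then the turn about the tool's z in degrees, then the opening, from -1 (shut) to 1 (fully open). In form: [[[tx, ty, tz], twist, grip], ...]. A call has exactly 5 rows; each row is the pose to reach, as a shift and turn from the pose commanded when the call began, along the tool's axes at that moment; what a row does not reach only later rows make up. A row lasts 1/10 s, in which the tool goes at most 50 mm and 8.59 degrees, less where a joint would pass 70% of its speed; a pose out of reach is approached as far as the arm can. A call with a gripper value outside its range is refused whole. The fingers move at their own pace and stop on an object; FORCE is the grip in N (left out, the last holds). Time passes only in rows, so rows that repeat a pose let the fingers close, or fill a call up. It gives the time, the measured TCP pose, the force, the opening and the grip force at its end, in the units of the state.
- robot.sense(): the state, without advancing time (a new reading comes with each control period).
- imaging.camera(name): name is "scene" or "top"; returns a dict with "image" (400x640x3 uint8, red, green, blue), "fx", "fy", "cx", "cy" (pixels), "position" and "rotation" of the camera in the world. Camera axes: x right, y down, z forward; pixel columns grow to the right and rows downward; lengths in m; the calibration is good to about 2 mm. A picture is of the moment at which its call begins. There is no depth.
- robot.hand_in(): hands the job in; it is judged then, once.
Trained networks look in the newest picture that a camera, given by its name, has taken for a name from the list of things; names that differ only in an ending like _2 or _b are one class to them, and where a whole thing is asked for, a point or a joint stands for the part that bears it (a point fixed in the world has none). Each returns a list of dicts, best first, with "conf" (0 to 1); they miss things now and then, are a little off and sometimes report something else, mostly with a low value. They report only what shows in the picture. A call takes as long as a camera call. They do not tell look-alikes from the thing itself.
- imaging.find_in(name, camera): "pixel" ([row, column] in pixels, amid what is visible of it).
The state is a dict: "clock": time; "joint_positions": joint angles; "joint_vel": joint speeds; "effort": joint torques, N m; "eef_pos": TCP position; "ee_rot": TCP orientation; "contact_force": force on the tool from outside, world axes, zero at the start; "moment": the same for the moment, N m; "grip_width": finger opening in m; "grip_force": force on a finger pad.
Only numpy, scipy, OpenCV 4.12 (cv2) and the standard library are available. Lean on these libraries where they do the work, as an engineer would, in place of code of your own. Each camera call takes 0.05 s, during which the arm holds its last target. There are 200 camera calls.

TASK

Get the vial feed magazine ready to be refilled: first slide the side guide until its pointer stands at the long line of the scale, so that the lane fits the vials, then pull the sprung follower rod out by its knob until the ring mark on the rod stands at the barrel's mouth. Finish while still holding the rod by its knob, steadily at that mark against its spring, so that a colleague can drop in the spare vials; keep the three vials in the lane standing and leave the things round about alone.

Things in the scene. Friction and masses are not known exactly. Their poses are not given: they have to be found in the camera images.
- feeder: Vial feed magazine fixed to the worktop, aluminium plate 190 x 220 mm, top 10 mm high; origin at the plate's centre on the worktop, +x to its rear, +y to its left. The vial lane runs along y at its front, between a fixed wall 42 mm high (inner face x = -77.5 mm) and the movable guide; end stop at y = +95 mm; at the right a bearing block 64 mm high with a barrel along -y.
- guide (a joint): White side guide, m: 0 = lane wide open (75 mm), grows as it slides forward (feeder -x) and narrows the lane; travel 0 to 0.056. At 0.048 its thin pointer meets the one long line of the scale beside its track (lane 27 mm, the setting for these vials; short lines are 5 mm apart). About 2.5 N of friction; stays where left.
- guide_grip (a point): Point on the axis of the upright black cylindrical grip on the guide's carriage, 52 mm above the worktop; at feeder x = 55 mm minus the guide's travel, y = 15 mm. Grip 22 mm diameter from 35 to 68 mm above the worktop; flat carriage under it up to 23 mm. The guide's wall (41 mm high) stands 50 mm in front of the axis (feeder -x). Axes as the feeder's; moves with the guide.
- pull_rod (a joint): How far the sprung telescoping rod is pulled out of its barrel, m: 0 = home, travel 0 to 0.085 along feeder -y. An inner spring pulls it back, about 4 N at home, 9 N at 0.065; it flies home when let go. Steel rod 9 mm thick; its length mark, a black ring 4 mm wide, is hidden in the barrel at home and centred on the barrel's mouth at 0.065.
- rod_grip (a point): Point on the rod's axis amid the stem of the black pull knob at its outer end, 44 mm above the worktop. Stem 20 mm diameter, 34 mm long along feeder y; beyond it (feeder -y) a head 34 mm in diameter, 10 mm long. At home 23 mm outside the barrel's mouth. Axes as the feeder's; moves with the rod.
- barrel_mouth (a point): Centre of the outer end face of the barrel (barrel 16 mm, dark gland nut 19 mm diameter), 44 mm above the worktop; the rod comes out here along feeder -y. Fixed to the feeder at x = -64, y = -150 mm.
- lane_vial_1: Loose white plastic sample vial with white screw cap, 23 mm diameter, 52 mm tall; origin at the centre of its underside; number 1 from the left of the three that stand in the lane, on the base plate. 0.03 kg. The guide may push them into line.
- lane_vial_2: Loose white plastic sample vial with white screw cap, 23 mm diameter, 52 mm tall; origin at the centre of its underside; number 2 from the left of the three that stand in the lane, on the base plate. 0.03 kg. The guide may push them into line.
- lane_vial_3: Loose white plastic sample vial with white screw cap, 23 mm diameter, 52 mm tall; origin at the centre of its underside; number 3 from the left of the three that stand in the lane, on the base plate. 0.03 kg. The guide may push them into line.
- spare_vial_1: Loose white plastic sample vial with white screw cap, 23 mm diameter, 52 mm tall; origin at the centre of its underside; one of three spare ones waiting on the worktop at the front left, to be left alone.
- spare_vial_2: Loose white plastic sample vial with white screw cap, 23 mm diameter, 52 mm tall; origin at the centre of its underside; one of three spare ones waiting on the worktop at the front left, to be left alone.
- spare_vial_3: Loose white plastic sample vial with white screw cap, 23 mm diameter, 52 mm tall; origin at the centre of its underside; one of three spare ones waiting on the worktop at the front left, to be left alone.
- rack: Clear tube rack with capped tubes, 60 x 161 x 82 mm, standing at the right; to be left alone. Origin at the centre of its underside.
- beaker: Glass beaker, 71 mm diameter, 93 mm tall, standing at the right; to be left alone. Origin at the centre of its underside.
There are look-alikes about, which are no part of the job. Leave any orange or red look-alike of the lane_vial_1 alone.

How it is judged:
By the outcome, as a careful person would: the job done as asked, in the order asked, and still so for the second after the job is handed in, while the arm keeps its last pose, push and grip.
It also fails if it takes over 59 s, if anything falls off the work surface, if the arm or the gripper's body presses on something with over 40 N, if the wrist force passes 120 N, or if a joint passes its speed limit or range.

## Working session

There is one attempt and no reset: what is moved stays moved. The work goes in short steps, Python scripts to look and compute and a shell command to move; the robot and the scene stay as the last step left them, time stands still between calls to the robot, and variables do not carry over. Pictures are saved under pics/ and viewed, at most 10 in all, crops included, and the job is handed in when it is done.

```bash
mkdir -p pics; ls
cat > h.py <<'E'
import numpy as np, cv2
from scipy.spatial.transform import Rotation as R
from workcell import robot, imaging
def ray(c,px):
    d=np.array([(px[1]-c['cx'])/c['fx'],(px[0]-c['cy'])/c['fy'],1.0])
    Rm=np.array(c['rotation']); 
    if Rm.shape!=(3,3): Rm=R.from_rotvec(Rm).as_matrix()
    return np.array(c['position']),Rm@d
def at_z(c,px,z):
    p,d=ray(c,px); return p+d*(z-p[2])/d[2]
def proj(c,P):
    Rm=np.array(c['rotation'])
    if Rm.shape!=(3,3): Rm=R.from_rotvec(Rm).as_matrix()
    q=Rm.T@(np.array(P)-np.array(c['position'])); return np.array([c['cy']+c['fy']*q[1]/q[2],c['cx']+c['fx']*q[0]/q[2]])
def save(im,n,s=1):
    cv2.imwrite('pics/'+n+'.png',cv2.resize(im[:,:,::-1],None,fx=s,fy=s,interpolation=cv2.INTER_CUBIC))
E
python3 - <<'E'
from h import *
s=robot.sense(); print({k:np.round(v,3).tolist() for k,v in s.items()})
for n in ['scene','top']:
    c=imaging.camera(n); save(c['image'],n+'0',1.25)
    print(n,{k:np.round(c[k],3).tolist() for k in c if k!='image'})
    for t in ['feeder','guide_grip','rod_grip','barrel_mouth','lane_vial_1','rack','beaker']:
        print(t,[(np.round(r['pixel'],1).tolist(),round(r['conf'],2)) for r in imaging.find_in(t,n)])
E
```

```text
pics
{'clock': 0.0, 'joint_positions': [1.168, 0.412, -0.013, 1.597, 0.006, 1.134, -0.082], 'joint_vel': [0.0, 0.001, -0.001, 0.001, -0.001, -0.001, -0.0], 'effort': [-0.001, -60.062, 0.682, -29.941, 0.014, 0.011, -0.0], 'eef_pos': [0.205, -0.59, 0.23], 'ee_rot': [-3.096, -0.523, 0.001], 'contact_force': [0.041, 0.509, 0.563], 'moment': [0.004, 0.031, 0.021], 'grip_force': 0.0, 'grip_width': 0.085}
scene {'fx': 365.776, 'fy': 365.776, 'cx': 311.895, 'cy': 197.74, 'position': [0.182, 0.55, 0.802], 'rotation': [-0.726, 2.68, -1.043]}
feeder [([241.3, 252.2], 0.92)]
guide_grip [([240.1, 241.1], 0.74)]
rod_grip [([237.7, 288.6], 0.89)]
barrel_mouth [([240.2, 252.2], 0.71), ([266.0, 241.5], 0.6)]
lane_vial_1 [([269.7, 232.7], 0.69), ([257.6, 249.3], 0.64), ([266.6, 240.6], 0.62), ([319.6, 236.5], 0.56), ([265.4, 316.9], 0.44)]
rack [([135.6, 347.9], 0.78)]
beaker [([157.6, 368.6], 0.9)]
top {'fx': 423.923, 'fy': 423.923, 'cx': 316.501, 'cy': 207.079, 'position': [0.419, -0.024, 1.325], 'rotation': [-2.175, 2.234, -0.09]}
feeder [([178.0, 254.6], 0.62)]
guide_grip [([166.6, 245.9], 0.76)]
rod_grip [([203.6, 266.4], 0.75), ([169.9, 247.4], 0.45)]
barrel_mouth [([180.9, 250.7], 0.77)]
lane_vial_1 [([191.6, 233.7], 0.64), ([186.9, 221.8], 0.62), ([237.7, 260.3], 0.53), ([213.5, 189.6], 0.43), ([186.2, 220.7], 0.38)]
rack [([180.2, 418.7], 0.57)]
beaker [([225.5, 388.4], 0.88)]
```

View pics/scene0.png

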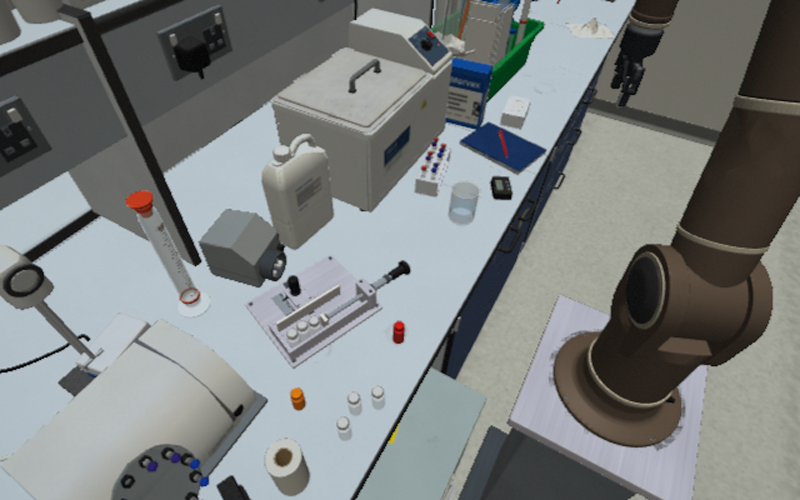

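View pics/top0.png

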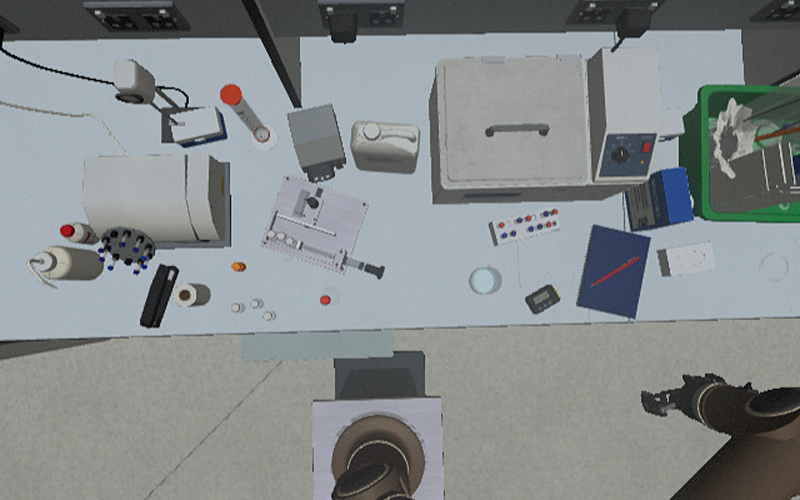

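The pictures show the feeder left of centre: in top (640 px) its plate is at about (180,252), black guide grip at about (162,250), black pull knob at about (216,299), three white vials at (188,222). Spare white vials stand at (247,197), with an orange look-alike at (213,190) and a red one at (240,260).

Candidates for the grip: the black grip (162,250), or the dark nozzle of the grey device (140,256). Candidates for the rod knob: the black knob (216,299), or the gland/bearing at (205,272). Close crop next.

Run:
```python
from h import *
a=imaging.camera('scene'); b=imaging.camera('top')
A=cv2.resize(a['image'][195:300,190:335],None,fx=5.5,fy=5.5,interpolation=cv2.INTER_CUBIC)
save(A,'sc1')
save(b['image'][132:232,200:315],'tc1',6)
```

```text
(no output)
```

View pics/sc1.png

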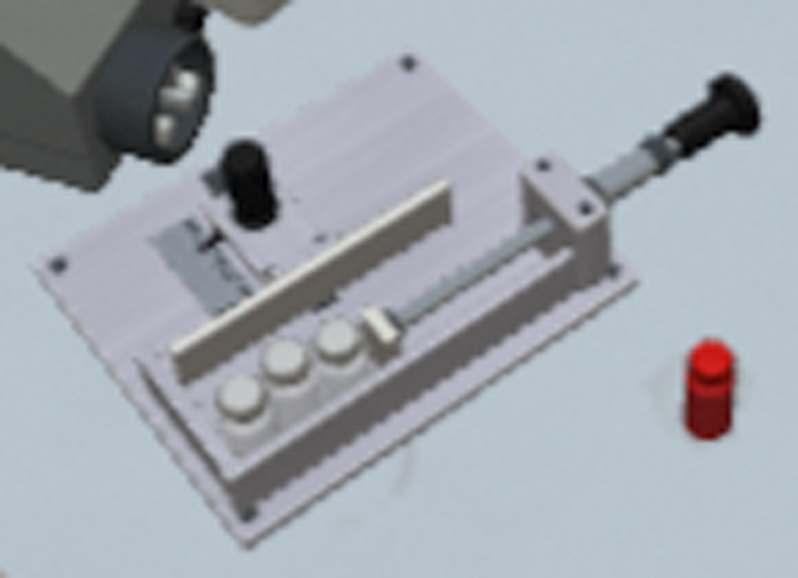

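View pics/tc1.png

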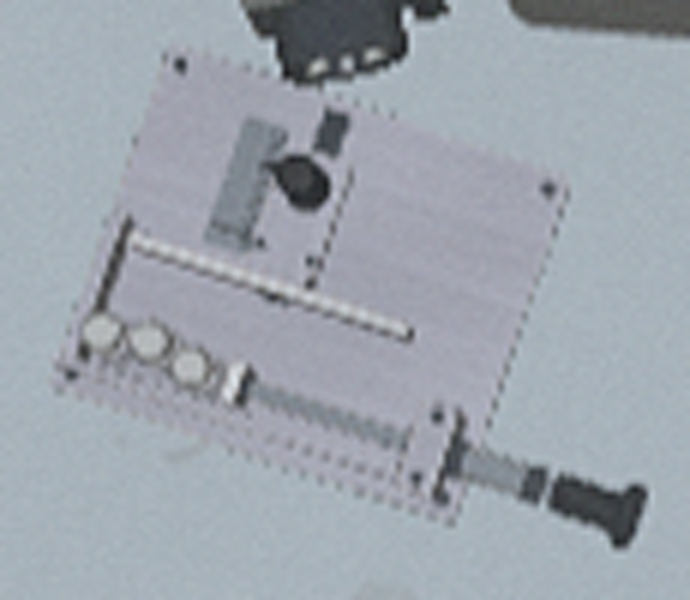

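The crops show the black grip (top about (163,251); its pointer just left of it beside the scale), guide wide open, vials at (187-193, 217-232) in the lane, and the knob at (216,299) just outside the gland. The dark nozzle of the grey device overhangs the plate's rear edge near the grip. Now I'll fit the feeder pose.

```bash
cat >> h.py <<'E'
def F(p,P):
    c,s=np.cos(p[2]),np.sin(p[2]); return np.array([p[0]+c*P[0]-s*P[1],p[1]+s*P[0]+c*P[1],P[2]])
def rows(target,yaw_close):
    """target TCP (world) and world angle of the closing line -> shift in tool axes (mm), twist deg"""
    s=robot.sense(); Rm=R.from_rotvec(s['ee_rot']).as_matrix()
    d=Rm.T@(np.array(target)-s['eef_pos'])*1000
    y=Rm.T@np.array([np.cos(yaw_close),np.sin(yaw_close),0])
    tw=np.degrees(np.arctan2(-y[0],y[1])); tw=(tw+90)%180-90
    print('shift',np.round(d,1),'twist',round(tw,1),'j7',round(s['joint_positions'][6],2),'toolz',np.round(Rm[:,2],3),'tx',np.round(Rm[:,0],3)); return d,tw
E
python3 - <<'E'
from h import *
from scipy.optimize import least_squares
P={'RL':(.095,.11,.01),'RR':(.095,-.11,.01),'FR':(-.095,-.11,.01),'FL':(-.095,.11,.01),'G':(.055,.015,.068),'K':(-.064,-.2,.044)}
T={'RL':(165,48),'RR':(570,185),'FR':(457,523),'FL':(57,390),'G':(305,178),'K':(640,516)}
S={'RL':(38,265),'RR':(410,52),'FR':(638,280),'FL':(248,548),'G':(247,152),'K':(745,105)}
u=lambda q,s,c,r:np.array([(q[1]+.5)/s-.5+r,(q[0]+.5)/s-.5+c])
b=imaging.camera('top');a=imaging.camera('scene')
T={k:u(v,6,200,132) for k,v in T.items()};S={k:u(v,5.5,190,195) for k,v in S.items()}
def res(p,w):
    o=[]
    if 't' in w:o+=[proj(b,F(p,P[k]))-T[k] for k in P]
    if 's' in w:o+=[proj(a,F(p,P[k]))-S[k] for k in P]
    return np.concatenate(o)
for w in ['t','s','ts']:
    r=least_squares(res,[.52,.2,-.3],args=(w,)); print(w,np.round(r.x,4),np.round(r.fun.reshape(-1,2),1).tolist())
p=r.x; np.save('p.npy',p)
g=F(p,(.055,.015,.052)); k=F(p,(-.064,-.173,.044)); print('grip',g,'knob',k,np.hypot(*g[:2]),np.hypot(*k[:2]))
print('nozzle z=.1',at_z(b,u((320,80),6,200,132),.1), 'feederx axis',np.cos(p[2]),np.sin(p[2]), robot.hold_point_z)
rows(F(p,(.053,.015,.033+.1)),p[2]+np.pi/2)
E
```

```text
t [ 0.5838  0.1407 -0.3376] [[0.5, 0.5], [-0.7, 0.2], [0.9, 0.1], [1.3, -1.0], [-2.9, -0.3], [1.1, 0.4]]
s [ 0.5868  0.1441 -0.35  ] [[0.6, -0.5], [-0.6, 1.0], [0.2, 1.5], [0.6, 0.1], [-1.5, -2.4], [-0.1, 0.5]]
ts [ 0.5856  0.1426 -0.3441] [[-0.2, 0.2], [-1.0, -0.3], [0.5, -0.8], [0.4, -1.8], [-3.5, -0.8], [0.9, -0.5], [0.7, 0.1], [-0.8, 1.4], [-0.3, 2.1], [0.4, 1.2], [-1.6, -1.7], [-0.7, 1.0]]
grip [0.64244081 0.13821382 0.052     ] knob [0.46699547 0.00137841 0.044     ] 0.6571402140879381 0.4669975008118756
nozzle z=.1 [0.67409911 0.12380278 0.1       ] feederx axis 0.9413807445054679 -0.337345955769935 0.0187
shift [ 650.6 -545.7   98.3] twist 38.9 j7 -0.08 toolz [ 0. -0. -1.] tx [0.944 0.329 0.   ]
```

Run:
```python
from h import *
from scipy.optimize import least_squares
P={'RL':(.095,.11,.01),'RR':(.095,-.11,.01),'FR':(-.095,-.11,.01),'FL':(-.095,.11,.01),'K':(-.064,-.2,.044)}
T={'RL':(165,48),'RR':(570,185),'FR':(457,523),'FL':(57,390),'K':(640,516)}
S={'RL':(38,265),'RR':(410,52),'FR':(638,280),'FL':(248,548),'K':(745,105)}
u=lambda q,s,c,r:np.array([(q[1]+.5)/s-.5+r,(q[0]+.5)/s-.5+c])
b=imaging.camera('top');a=imaging.camera('scene')
t6=lambda q:u(q,6,200,132); s5=lambda q:u(q,5.5,190,195)
def res(p):
    return np.concatenate([proj(b,F(p,P[k]))-t6(T[k]) for k in P]+[proj(a,F(p,P[k]))-s5(S[k]) for k in P])
r=least_squares(res,[.52,.2,-.3]);p=r.x;np.save('p.npy',p);print(np.round(p,4),np.round(r.fun,1))
for q in [F(p,(0.055-m,.015,.068)) for m in (0,.005,.01)]:
    print('grip top pred: top crop',(proj(b,q)[::-1]-[200,132])*6,'scene crop',(proj(a,q)[::-1]-[190,195])*5.5)
def inv(W):
    d=W[:2]-p[:2];c,s=np.cos(p[2]),np.sin(p[2]);return np.round([c*d[0]+s*d[1],-s*d[0]+c*d[1],W[2]],4)
def tri(qt,qs):
    f=lambda W:np.concatenate([proj(b,W)-t6(qt),proj(a,W)-s5(qs)])
    z=least_squares(f,[.62,.14,.06]);return inv(z.x),np.round(z.fun,1)
print('grip top',tri((302,176),(247,152)))
# nozzle rim: front-most lower; left and right edges
print('nozzle lower/front',tri((320,82),(165,160)),'right',tri((405,55),(212,95)),'left',tri((285,72),(105,110)))
for z in(.04,.07,.1,.13): print(z,inv(at_z(b,t6((320,82)),z)))
# pointer tip & scale at z~.012-.02
for z in(.011,.02): print('ptr',inv(at_z(b,t6((265,168)),z)),inv(at_z(a,s5((205,228)),z)),'scale end',inv(at_z(b,t6((230,247)),z)))
# rectified plate views, 0.25 mm/px
def rect(c,z,x0,x1,y0,y1,s=.00025):
    X,Y=np.meshgrid(np.arange(y1,y0,-s),np.arange(x1,x0,-s))
    uv=np.array([[proj(c,F(p,(x,y,z))) for x,y in zip(xr,yr)] for xr,yr in zip(Y,X)]).astype(np.float32)
    return cv2.remap(c['image'],uv[...,1],uv[...,0],cv2.INTER_CUBIC)
im=np.hstack([rect(a,.011,-.01,.1,-.02,.075),rect(b,.011,-.01,.1,-.02,.075)])
save(im,'rect0',1)
```

```text
[ 0.5874  0.1427 -0.3453] [-0.8  0.2 -1.5 -0.3 -0.1 -0.9 -0.2 -1.8  0.4 -0.6  0.3 -0.4 -1.   0.9
 -0.5  1.6  0.   0.6 -0.8  0.4]
grip top pred: top crop [297.73073699 150.87556852] scene crop [232.29520778 139.45976186]
grip top pred: top crop [294.48614449 160.3523333 ] scene crop [238.05598435 145.94363715]
grip top pred: top crop [291.23997104 169.83371567] scene crop [243.84817474 152.46286936]
grip top (array([0.046 , 0.0124, 0.0667]), array([-0.6, -0.4,  0.1,  0.6]))
nozzle lower/front (array([0.1022, 0.0298, 0.0195]), array([-1.2, -0.8,  0.1,  1.3])) right (array([ 0.1281, -0.0094,  0.0162]), array([-0.3, -0.2,  0. ,  0.4])) left (array([0.0988, 0.0457, 0.0721]), array([-3.8, -2.7,  0.5,  4. ]))
0.04 [0.0963 0.0223 0.04  ]
0.07 [0.0917 0.0168 0.07  ]
0.1 [0.0871 0.0113 0.1   ]
0.13 [0.0825 0.0058 0.13  ]
ptr [0.0491 0.0402 0.011 ] [0.0629 0.0365 0.011 ] scale end [0.0044 0.0441 0.011 ]
ptr [0.0481 0.0385 0.02  ] [0.0562 0.0389 0.02  ] scale end [0.0036 0.0423 0.02  ]
```

View pics/rect0.png

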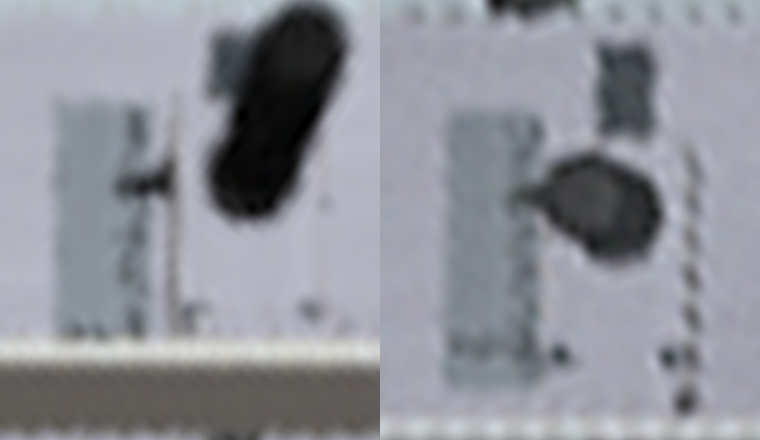

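The rectified views (scene left, top right; 0.25 mm/px) show the pointer at row ~195 and the long line at row ~352 (top view). That leaves about 39 mm to go, so the guide is now at ~0.009, which agrees with the triangulated grip at x = 0.046. I will grip it there, slightly forward to stay clear of the nozzle.

```bash
python3 - <<'E'
from h import *
p=np.load('p.npy'); rows(F(p,(.041,.014,.2)),p[2]+np.pi/2)
E
python3 -m jog '[[[35,-25,0],8,1],[[70,-55,0],16,1],[[105,-85,0],24,1],[[140,-115,0],32,1],[[175,-145,0],39,1]]'
```

```text
shift [ 642.3 -551.8   31.3] twist 39.0 j7 -0.08 toolz [ 0. -0. -1.] tx [0.944 0.329 0.   ]
clock: 1.6
eef_pos: [0.3237, -0.3942, 0.2315]
ee_rot: [3.093, -0.549, 0.001]
contact_force: [1.0, -0.4, 0.7]
grip_width: 0.0853
grip_force: 0.0
```

Run:
```python
from h import *
p=np.load('p.npy'); rows(F(p,(.041,.014,.2)),p[2]+np.pi/2)
```

```text
shift [ 103.5 -609.1   31.4] twist -0.4 j7 -1.13 toolz [ 0. -0. -1.] tx [ 0.939 -0.344  0.001]
```

```bash
python3 -m jog '[[[8,-48,0],0,1],[[16,-96,0],0,1],[[25,-144,0],0,1],[[33,-192,0],0,1],[[42,-240,0],0,1]]'
python3 -m jog '[[[8,-48,0],0,1],[[16,-96,0],0,1],[[25,-144,0],0,1],[[33,-192,0],0,1],[[42,-240,0],0,1]]'
python3 - <<'E'
from h import *
p=np.load('p.npy'); rows(F(p,(.041,.014,.2)),p[2]+np.pi/2)
E
```

```text
clock: 2.1
eef_pos: [0.4446, -0.1826, 0.2317]
ee_rot: [3.094, -0.541, 0.002]
contact_force: [0.8, -1.3, 0.2]
grip_width: 0.0849
grip_force: 0.0
clock: 2.6
eef_pos: [0.5655, 0.029, 0.2315]
ee_rot: [3.095, -0.541, 0.001]
contact_force: [1.1, -0.8, 0.5]
grip_width: 0.0852
grip_force: 0.0
shift [  23.  -128.4   31.6] twist -0.1 j7 -2.15 toolz [ 0.001 -0.    -1.   ] tx [ 0.941 -0.339  0.001]
```

```bash
python3 -m jog '[[[8,-43,0],0,1],[[16,-86,0],0,1],[[23,-128,0],0,1],[[23,-128,40],0,1],[[23,-128,80],0,1]]'
python3 - <<'E'
from h import *
p=np.load('p.npy'); rows(F(p,(.041,.014,.036)),p[2]+np.pi/2)
a=imaging.camera('scene');b=imaging.camera('top')
A=cv2.resize(a['image'][150:270,185:335],(750,600),interpolation=cv2.INTER_CUBIC)[:,:400]
save(np.hstack([A,cv2.resize(b['image'][125:245,200:280],(400,600),interpolation=cv2.INTER_CUBIC)]),'app')
E
```

```text
clock: 3.1
eef_pos: [0.6308, 0.1423, 0.1511]
ee_rot: [-3.094, 0.536, -0.004]
contact_force: [0.4, -0.2, -1.4]
grip_width: 0.0852
grip_force: 0.0
shift [ -0.3   0.6 115.1] twist 0.1 j7 -2.36 toolz [ 0.003  0.001 -1.   ] tx [ 0.942 -0.337  0.002]
```

View pics/app.png

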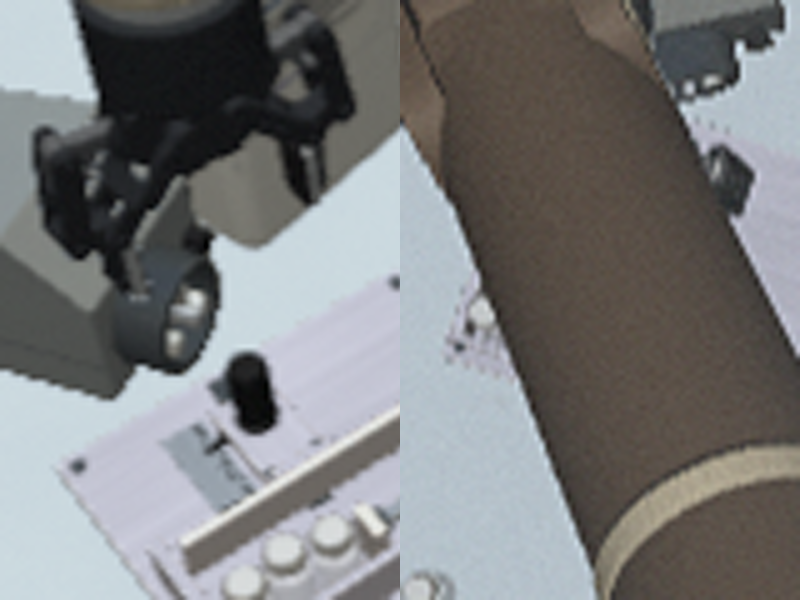

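The view shows the open gripper above the plate, fingers straddling the grip ((395,250) in the crop) along feeder y, with the nozzle behind. Descend.

```bash
python3 -m jog '[[[0,0,25],0,1],[[0,0,50],0,1],[[0,0,70],0,1],[[0,0,85],0,1],[[0,0,95],0,1]]' 25
python3 -m jog '[[[0,0,8],0,1],[[0,0,15],0,1],[[0,0,19],0,1],[[0,0,19],0,0],[[0,0,19],0,0]]' 25
```

```text
clock: 3.7
eef_pos: [0.6303, 0.1396, 0.0566]
ee_rot: [-3.094, 0.541, -0.001]
contact_force: [0.6, -0.2, -0.2]
grip_width: 0.0854
grip_force: 0.0
clock: 4.2
eef_pos: [0.63, 0.1399, 0.0376]
ee_rot: [-3.095, 0.541, -0.001]
contact_force: [0.0, 0.3, 0.9]
grip_width: 0.0594
grip_force: 0.0
```

```bash
python3 -m jog '[[[0,0,0],0,-1],[[0,0,0],0,-1],[[0,0,0],0,-1],[[0,0,0],0,-1],[[0,0,0],0,-1]]' 25
python3 - <<'E'
from h import *
s=robot.sense();print(s['eef_pos'],s['grip_width'],s['grip_force'])
p=np.load('p.npy');rows(F(p,(.041,.014,.036)),p[2]+np.pi/2)
E
```

```text
clock: 4.7
eef_pos: [0.631, 0.1429, 0.0383]
ee_rot: [-3.091, 0.537, -0.004]
contact_force: [2.5, 5.7, -0.7]
grip_width: 0.0211
grip_force: 27.1
[0.63102226 0.1428598  0.03828271] 0.021070837364601816 27.058902372373268
shift [-0.   1.   2.3] twist 0.1 j7 -2.4 toolz [ 0.003  0.004 -1.   ] tx [ 0.941 -0.337  0.002]
```

Gripped (21 mm). Slide forward about 36 mm first, then measure.

```bash
python3 -m jog '[[[-7,-3,0],0,-1],[[-15,-3,0],0,-1],[[-23,-3,0],0,-1],[[-30,-3,0],0,-1],[[-36,-3,0],0,-1]]' 25
python3 -m jog '[[[0,0,0],0,-1],[[0,0,0],0,-1],[[0,0,0],0,-1],[[0,0,0],0,-1],[[0,0,0],0,-1]]' 25
cat >> h.py <<'E'
def rect(c,z,x0,x1,y0,y1,s=.00025):
    p=np.load('p.npy');X,Y=np.meshgrid(np.arange(y1,y0,-s),np.arange(x1,x0,-s))
    uv=np.array([[proj(c,F(p,(x,y,z))) for x,y in zip(xr,yr)] for xr,yr in zip(Y,X)]).astype(np.float32)
    return cv2.remap(c['image'],uv[...,1],uv[...,0],cv2.INTER_CUBIC)
E
python3 - <<'E'
from h import *
p=np.load('p.npy');d=robot.sense()['eef_pos'];c,s=np.cos(p[2]),np.sin(p[2])
q0=np.array([.63102,.14286]);dd=d[:2]-q0;print('moved feeder x,y mm',1000*(c*dd[0]+s*dd[1]),1000*(-s*dd[0]+c*dd[1]),robot.sense()['contact_force'])
a=imaging.camera('scene');b=imaging.camera('top')
save(np.hstack([rect(a,.011,-.01,.1,-.02,.075),rect(b,.011,-.01,.1,-.02,.075)]),'rect1')
E
```

```text
clock: 5.2
eef_pos: [0.5969, 0.1555, 0.0381]
ee_rot: [-3.094, 0.54, -0.003]
contact_force: [3.1, 0.1, 4.3]
grip_width: 0.0211
grip_force: 27.4
clock: 5.7
eef_pos: [0.596, 0.1559, 0.0381]
ee_rot: [-3.094, 0.539, 0.001]
contact_force: [-1.9, 1.7, 8.6]
grip_width: 0.0211
grip_force: 27.7
moved feeder x,y mm -37.389339191684954 0.3732987072984917 [-1.88303304  1.73883244  8.59747902]
```

View pics/rect1.png

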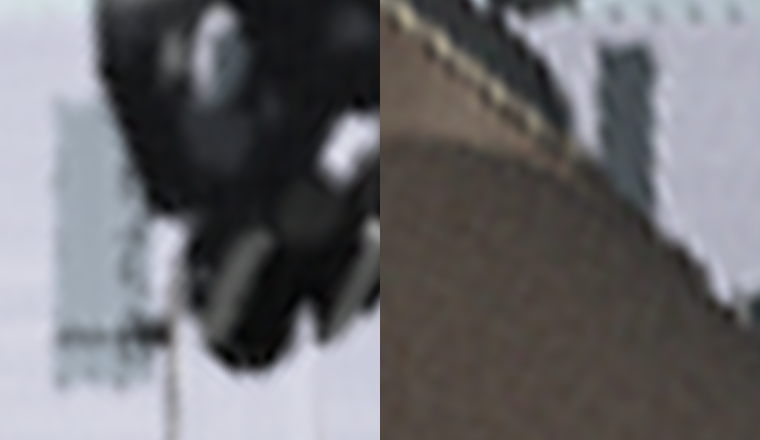

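The scene half shows the pointer (row ~334, cols 140-165) practically on the long line (row ~336, cols 60-120). Now the sub-pixel offset.

Run:
```python
from h import *
ys=np.zeros(0)
for i in range(2):
    a=imaging.camera('scene'); g=rect(a,.011,-.01,.1,-.02,.075).mean(2)
    o=[]
    for c0,c1 in [(60,80),(80,100),(100,118),(138,150),(150,162)]:
        v=g[305:365,c0:c1].mean(1); bg=np.median(v); w=np.clip(bg-v-.3*(bg-v.min()),0,None); o.append((round((w*np.arange(305,365)).sum()/w.sum(),1),round(bg-v.min(),1)))
    print(o)
```

```text
[(np.float64(336.4), np.float64(41.1)), (np.float64(337.4), np.float64(40.3)), (np.float64(337.6), np.float64(34.5)), (np.float64(333.7), np.float64(63.0)), (np.float64(333.9), np.float64(86.9))]
[(np.float64(336.6), np.float64(41.4)), (np.float64(337.6), np.float64(40.8)), (np.float64(337.7), np.float64(35.1)), (np.float64(333.9), np.float64(63.9)), (np.float64(333.9), np.float64(86.9))]
```

Line (extrapolated) is about row 339 and the pointer is at 334: at most 1.2 mm short, part of which is parallax. I'll nudge 0.7 mm.

```bash
python3 -m jog '[[[-0.7,0,0],0,-1],[[-0.7,0,0],0,-1],[[-0.7,0,0],0,-1],[[-0.7,0,0],0,-1],[[-0.7,0,0],0,-1]]' 25
python3 - <<'E'
from h import *
p=np.load('p.npy');s_=robot.sense();d=s_['eef_pos'];c,s=np.cos(p[2]),np.sin(p[2])
dd=d[:2]-np.array([.63102,.14286]);print('moved',1000*(c*dd[0]+s*dd[1]),s_['contact_force'])
a=imaging.camera('scene'); g=rect(a,.011,-.01,.1,-.02,.075).mean(2);o=[]
for c0,c1 in [(60,80),(80,100),(100,118),(138,150),(150,162)]:
    v=g[305:365,c0:c1].mean(1); bg=np.median(v); w=np.clip(bg-v-.3*(bg-v.min()),0,None); o.append(round((w*np.arange(305,365)).sum()/w.sum(),1))
print(o)
E
```

```text
clock: 6.4
eef_pos: [0.5959, 0.1559, 0.0381]
ee_rot: [-3.094, 0.54, -0.001]
contact_force: [0.8, 0.1, 7.5]
grip_width: 0.0213
grip_force: 27.6
moved -37.42734403907097 [0.81331587 0.14553795 7.52232413]
[np.float64(336.6), np.float64(337.3), np.float64(337.4), np.float64(333.8), np.float64(333.9)]
```

```bash
python3 -m jog '[[[-0.8,0,0],0,-1],[[-0.8,0,0],0,-1],[[-0.8,0,0],0,-1],[[-0.8,0,0],0,-1],[[-0.8,0,0],0,-1]]' 25
cat > m.py <<'E'
from h import *
p=np.load('p.npy');s_=robot.sense();d=s_['eef_pos'];c,s=np.cos(p[2]),np.sin(p[2])
dd=d[:2]-np.array([.63102,.14286]);print('moved',1000*(c*dd[0]+s*dd[1]),s_['contact_force'])
for n in ['scene','top']:
  a=imaging.camera(n); g=rect(a,.011,-.01,.1,-.02,.075).mean(2);o=[]
  for c0,c1 in [(60,80),(80,100),(100,118),(138,150),(150,162)]:
    v=g[305:375,c0:c1].mean(1); bg=np.median(v); w=np.clip(bg-v-.3*(bg-v.min()),0,None); o.append((round(float((w*np.arange(305,375)).sum()/w.sum()),1),round(float(bg-v.min()))))
  print(n,o)
E
python3 m.py
```

```text
clock: 6.95
eef_pos: [0.5957, 0.156, 0.0382]
ee_rot: [-3.094, 0.54, -0.002]
contact_force: [2.1, -1.2, 6.2]
grip_width: 0.0211
grip_force: 27.5
moved -37.70977768176574 [ 2.08772207 -1.19891088  6.22731286]
scene [(336.6, 45), (337.5, 42), (338.1, 36), (333.9, 73), (333.6, 102)]
top [(347.7, 3), (362.5, 2), (327.0, 4), (317.0, 5), (313.6, 4)]
```

```bash
python3 -m jog '[[[-0.6,0,0],0,-1],[[-0.6,0,0],0,-1],[[-0.6,0,0],0,-1],[[-0.6,0,0],0,-1],[[-0.6,0,0],0,-1]]' 25
python3 m.py
```

```text
clock: 7.55
eef_pos: [0.5952, 0.1562, 0.0382]
ee_rot: [-3.094, 0.54, -0.003]
contact_force: [2.6, -0.9, 6.4]
grip_width: 0.0213
grip_force: 27.5
moved -38.18489437824192 [ 2.63759532 -0.86898477  6.4460893 ]
scene [(336.6, 46), (337.6, 42), (338.0, 37), (336.2, 58), (334.2, 89)]
top [(346.3, 2), (319.3, 3), (344.4, 1), (316.5, 1), (316.5, 5)]
```

Released next, then checked without the arm in the way.

```bash
python3 -m jog '[[[0,0,0],0,1],[[0,0,0],0,1],[[0,0,0],0,1],[[0,0,0],0,1],[[0,0,-10],0,1]]'
python3 -m jog '[[[0,0,-45],0,1],[[0,0,-90],0,1],[[0,30,-110],8,1],[[0,70,-110],16,1],[[0,115,-110],24,1]]'
python3 - <<'E'
from h import *
p=np.load('p.npy'); rows(F(p,(-.064,-.177,.155)),p[2]); rows(F(p,(-.064,-.177,.155)),p[2]+np.pi)
E
```

```text
clock: 8.15
eef_pos: [0.5937, 0.1552, 0.0461]
ee_rot: [3.093, -0.54, -0.004]
contact_force: [0.3, 1.2, 0.3]
grip_width: 0.0856
grip_force: 0.0
clock: 8.65
eef_pos: [0.5562, 0.0475, 0.1591]
ee_rot: [-2.911, 1.177, -0.004]
contact_force: [0.6, -1.3, 0.2]
grip_width: 0.0855
grip_force: 0.0
shift [-29.4  97.6   3.8] twist 65.8 j7 -2.6 toolz [ 0.003  0.001 -1.   ] tx [ 0.719 -0.695  0.001]
shift [-29.4  97.6   3.8] twist 65.8 j7 -2.6 toolz [ 0.003  0.001 -1.   ] tx [ 0.719 -0.695  0.001]
```

The twist has to go the other way (last joint near its limit): -114° instead.

```bash
python3 -m jog '[[[-6,20,0],-8,1],[[-12,40,0],-16,1],[[-18,60,0],-24,1],[[-24,80,0],-32,1],[[-29,98,0],-40,1]]'
python3 -m jog '[[[0,0,0],-8,1],[[0,0,0],-16,1],[[0,0,0],-24,1],[[0,0,0],-32,1],[[0,0,0],-40,1]]'
python3 - <<'E'
from h import *
p=np.load('p.npy'); rows(F(p,(-.064,-.177,.125)),p[2])
a=imaging.camera('scene');b=imaging.camera('top')
save(np.hstack([rect(a,.011,-.01,.1,-.02,.075),rect(b,.011,-.01,.1,-.02,.075)]),'rect2')
E
python3 m.py
```

```text
clock: 9.15
eef_pos: [0.4663, -0.0037, 0.1579]
ee_rot: [3.14, -0.096, 0.001]
contact_force: [-0.3, 0.4, 0.4]
grip_width: 0.0853
grip_force: 0.0
clock: 9.65
eef_pos: [0.4672, -0.0032, 0.158]
ee_rot: [2.983, 0.984, 0.001]
contact_force: [-0.1, 0.2, -0.3]
grip_width: 0.0853
grip_force: 0.0
shift [ 0.6 -0.8 33. ] twist -33.7 j7 -1.19 toolz [ 0.001 -0.    -1.   ] tx [0.804 0.595 0.   ]
moved -104.66646293038758 [0.03441454 0.14379172 0.20249519]
scene [(336.5, 40), (337.6, 37), (338.0, 32), (336.2, 52), (334.2, 79)]
top [(344.6, 11), (347.5, 26), (346.8, 27), (353.0, 39), (352.3, 42)]
```

View pics/rect2.png

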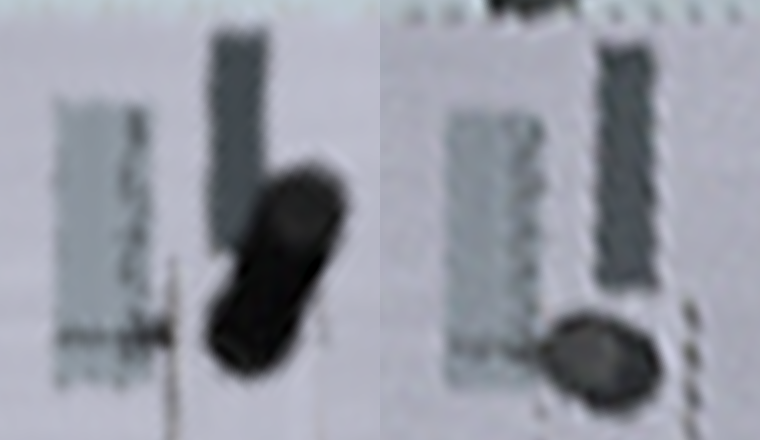

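Both views show the pointer in line with the long line (scene row ~336, top row ~350), and the guide stayed after release. Now the knob; first I check the red vial's clearance.

```bash
python3 -m jog '[[[0,0,0],-8,1],[[0,0,0],-16,1],[[0,0,0],-24,1],[[0,0,0],-32,1],[[0,0,0],-34,1]]'
python3 - <<'E'
from h import *
p=np.load('p.npy'); rows(F(p,(-.064,-.177,.025)),p[2])
b=imaging.camera('top');a=imaging.camera('scene');c,s=np.cos(p[2]),np.sin(p[2])
for cam,n in((a,'scene'),(b,'top')):
  im=cam['image'].astype(int); m=(im[...,0]>120)&(im[...,1]<70)&(im[...,2]<70); y,x=np.nonzero(m)
  k=[i for i in range(len(y)) if np.hypot(*(at_z(cam,(y[i],x[i]),.03)[:2]-[.42,.1]))<.15]
  if k:
    w=at_z(cam,(y[k].mean(),x[k].mean()),.03)-np.r_[p[:2],0]; print(n,len(k),'red vial feeder',np.round([c*w[0]+s*w[1],-s*w[0]+c*w[1]],3))
E
```

```text
clock: 10.35
eef_pos: [0.4672, -0.0032, 0.1575]
ee_rot: [2.569, 1.807, -0.0]
contact_force: [0.6, -0.3, 0.3]
grip_width: 0.0852
grip_force: 0.0
shift [  1.   -0.3 132.5] twist 0.0 j7 -0.64 toolz [ 0. -0. -1.] tx [ 0.338  0.941 -0.   ]
scene 56 red vial feeder [-0.163 -0.09 ]
top 35 red vial feeder [-0.169 -0.088]
```

Clear of the red vial. Descend on the stem.

```bash
python3 -m jog '[[[1,0,30],0,1],[[1,0,60],0,1],[[1,0,85],0,1],[[1,0,100],0,1],[[1,0,110],0,1]]' 60
python3 -m jog '[[[0,0,10],0,1],[[0,0,18],0,1],[[0,0,22],0,1],[[0,0,22],0,0],[[0,0,22],0,0]]' 60
```

```text
clock: 10.95
eef_pos: [0.467, -0.0022, 0.0462]
ee_rot: [-2.573, -1.802, 0.002]
contact_force: [-0.6, -0.4, 0.4]
grip_width: 0.0853
grip_force: 0.0
clock: 11.45
eef_pos: [0.4678, -0.0023, 0.0256]
ee_rot: [2.57, 1.806, 0.001]
contact_force: [-0.1, 0.0, -0.3]
grip_width: 0.0592
grip_force: 0.0
```

```bash
python3 -m jog '[[[0,0,0],0,-1],[[0,0,0],0,-1],[[0,0,0],0,-1],[[0,0,0],0,-1],[[0,0,0],0,-1]]' 60
cat > k.py <<'E'
from h import *
p=np.load('p.npy');s_=robot.sense();d=s_['eef_pos'];c,s=np.cos(p[2]),np.sin(p[2]);dd=d[:2]-p[:2];f=s_['contact_force']
print('tcp in feeder mm',np.round([1000*(c*dd[0]+s*dd[1]),1000*(-s*dd[0]+c*dd[1]),1000*d[2]],2),'force feeder',np.round([c*f[0]+s*f[1],-s*f[0]+c*f[1],f[2]],1),s_['clock'])
E
python3 k.py
```

```text
clock: 11.95
eef_pos: [0.4676, -0.0023, 0.0258]
ee_rot: [2.571, 1.805, 0.0]
contact_force: [-1.2, -0.8, 4.7]
grip_width: 0.0182
grip_force: 58.7
tcp in feeder mm [ -63.59 -176.93   25.77] force feeder [-0.8 -1.2  4.7] 11.95
```

Stem held, rod home at TCP y = -176.9 mm (feeder). Pull to about -241.9 mm.

```bash
python3 -m jog '[[[-8,0,0],0,-1],[[-17,0,0],0,-1],[[-26,0,0],0,-1],[[-35,0,0],0,-1],[[-44,0,0],0,-1]]' 60
python3 k.py
python3 -m jog '[[[-6,0,0],0,-1],[[-12,0,0],0,-1],[[-17,0,0],0,-1],[[-20,0,0],0,-1],[[-20,0,0],0,-1]]' 60
python3 -m jog '[[[0,0,0],0,-1],[[0,0,0],0,-1],[[0,0,0],0,-1],[[0,0,0],0,-1],[[0,0,0],0,-1]]' 60
python3 k.py
```

```text
clock: 12.45
eef_pos: [0.4531, -0.0419, 0.0258]
ee_rot: [-2.569, -1.807, -0.004]
contact_force: [-1.8, 7.6, 4.3]
grip_width: 0.018
grip_force: 59.8
tcp in feeder mm [ -63.87 -219.09   25.76] force feeder [-4.3  6.6  4.3] 12.45
clock: 12.95
eef_pos: [0.4462, -0.0606, 0.0258]
ee_rot: [-2.569, -1.807, -0.004]
contact_force: [-0.1, 9.3, 4.3]
grip_width: 0.018
grip_force: 59.9
clock: 13.45
eef_pos: [0.4464, -0.0602, 0.0257]
ee_rot: [-2.568, -1.807, -0.004]
contact_force: [-0.7, 9.4, 5.7]
grip_width: 0.0181
grip_force: 59.9
tcp in feeder mm [ -64.   -238.61   25.73] force feeder [-3.8  8.6  5.7] 13.45
```

```bash
python3 -m jog '[[[-1.5,0,0],0,-1],[[-3.4,0,0],0,-1],[[-3.4,0,0],0,-1],[[-3.4,0,0],0,-1],[[-3.4,0,0],0,-1]]' 60
python3 k.py
python3 - <<'E'
from h import *
p=np.load('p.npy')
a=imaging.camera('scene');b=imaging.camera('top')
q=[proj(a,F(p,(-.064,y,.044))) for y in(-.15,-.1)]; print(q, proj(b,F(p,(-.064,-.15,.044))))
r=np.round(q[0]).astype(int); A=a['image'][r[0]-25:r[0]+25,r[1]-33:r[1]+33]
r=np.round(proj(b,F(p,(-.064,-.15,.044)))).astype(int); B=b['image'][r[0]-25:r[0]+25,r[1]-33:r[1]+33]
save(np.vstack([np.hstack([A,B])]),'ring',6)
E
```

```text
clock: 13.95
eef_pos: [0.4452, -0.0634, 0.0257]
ee_rot: [-2.568, -1.807, -0.004]
contact_force: [-1.6, 9.2, 4.5]
grip_width: 0.0183
grip_force: 60.0
tcp in feeder mm [ -64.02 -241.96   25.74] force feeder [-4.7  8.1  4.5] 13.95
[array([222.08908907, 311.35261234]), array([231.76560955, 296.55256136])] [212.74914477 289.91861749]
```

View pics/ring.png

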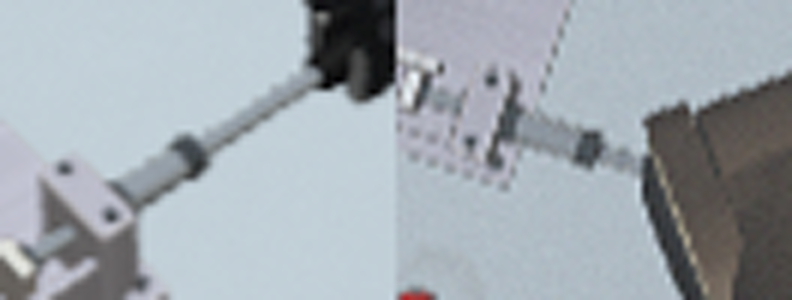

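The crop shows the rod extended, gripper holding the knob, and at the gland's outer end ((155,205) scene half) a slight dark edge on the rod. I measure the ring with an intensity profile along the rod, against the home picture.

```bash
python3 k.py
python3 - <<'E'
from h import *
a=imaging.camera('scene')
p=np.load('p.npy')
old=dict(a); f=cv2.imread('pics/scene0.png')[:,:,::-1]; old['image']=cv2.resize(f,(640,400),interpolation=cv2.INTER_AREA)
ys=np.arange(-.125,-.186,-.002)
for n,c in(('home',old),('now',a)):
    out=[]
    for z in(.044,):
      g=np.zeros((5,len(ys)))
      for i,x in enumerate(np.linspace(-.067,-.061,5)):
        uv=np.array([proj(c,F(p,(x,y,.0475))) for y in ys]).astype(np.float32)
        g[i]=cv2.remap(c['image'],uv[:,1:2],uv[:,0:1],cv2.INTER_LINEAR).mean(-1).ravel()
    print(n,list(zip((ys*1000).round().astype(int).tolist(),g.mean(0).round().astype(int).tolist())))
E
```

```text
tcp in feeder mm [ -64.03 -241.99   25.73] force feeder [-5.2  7.5  4.6] 14.05
home [(-125, 142), (-127, 142), (-129, 143), (-131, 142), (-133, 143), (-135, 140), (-137, 132), (-139, 108), (-141, 83), (-143, 69), (-145, 67), (-147, 73), (-149, 88), (-151, 99), (-153, 91), (-155, 62), (-157, 36), (-159, 28), (-161, 27), (-163, 26), (-165, 26), (-167, 27), (-169, 27), (-171, 27), (-173, 28), (-175, 28), (-177, 27), (-179, 27), (-181, 28), (-183, 29), (-185, 30)]
now [(-125, 151), (-127, 151), (-129, 151), (-131, 151), (-133, 152), (-135, 151), (-137, 143), (-139, 116), (-141, 88), (-143, 73), (-145, 71), (-147, 77), (-149, 99), (-151, 128), (-153, 143), (-155, 147), (-157, 150), (-159, 149), (-161, 147), (-163, 148), (-165, 148), (-167, 151), (-169, 151), (-171, 146), (-173, 149), (-175, 149), (-177, 151), (-179, 153), (-181, 149), (-183, 148), (-185, 149)]
```

In the scene view the gland's rim hides the first ~4 mm of rod, so I use the top camera.

```bash
python3 - <<'E'
from h import *
a=imaging.camera('top'); p=np.load('p.npy')
old=dict(a); f=cv2.imread('pics/top0.png')[:,:,::-1]; old['image']=cv2.resize(f,(640,400),interpolation=cv2.INTER_AREA)
ys=np.arange(-.125,-.174,-.002)
for n,c in(('home',old),('now',a)):
    g=[]
    for x in np.linspace(-.067,-.061,5):
        uv=np.array([proj(c,F(p,(x,y,.0475))) for y in ys]).astype(np.float32)
        g.append(cv2.remap(c['image'],uv[:,1:2],uv[:,0:1],cv2.INTER_LINEAR).mean(-1).ravel())
    print(n,list(zip((ys*1000).round().astype(int).tolist(),np.mean(g,0).round().astype(int).tolist())))
E
python3 k.py
```

```text
home [(-125, 141), (-127, 141), (-129, 141), (-131, 140), (-133, 139), (-135, 141), (-137, 139), (-139, 126), (-141, 100), (-143, 83), (-145, 79), (-147, 79), (-149, 87), (-151, 109), (-153, 129), (-155, 107), (-157, 70), (-159, 62), (-161, 62), (-163, 64), (-165, 66), (-167, 67), (-169, 68), (-171, 68), (-173, 67)]
now [(-125, 148), (-127, 146), (-129, 147), (-131, 148), (-133, 148), (-135, 147), (-137, 148), (-139, 134), (-141, 100), (-143, 84), (-145, 84), (-147, 82), (-149, 73), (-151, 80), (-153, 118), (-155, 142), (-157, 150), (-159, 151), (-161, 144), (-163, 139), (-165, 143), (-167, 149), (-169, 151), (-171, 153), (-173, 141)]
tcp in feeder mm [ -64.   -241.97   25.75] force feeder [-5.   8.   5.3] 14.15
```

The dark edge in the top view moved from -151.1 (home) to about -152.9 mm: 2 mm, i.e. half of the 4 mm ring stands out, so the ring is centred on the mouth. Last look at the whole scene.

```bash
python3 -m jog '[[[0,0,0],0,-1],[[0,0,0],0,-1],[[0,0,0],0,-1],[[0,0,0],0,-1],[[0,0,0],0,-1]]' 60
python3 k.py
python3 - <<'E'
from h import *
a=imaging.camera('scene'); save(a['image'][170:360,180:400],'fin',3)
E
```

```text
clock: 14.65
eef_pos: [0.4452, -0.0634, 0.0257]
ee_rot: [-2.568, -1.807, -0.004]
contact_force: [-0.7, 8.9, 4.7]
grip_width: 0.0183
grip_force: 60.0
tcp in feeder mm [ -64.02 -241.96   25.75] force feeder [-3.7  8.2  4.7] 14.65
```

View pics/fin.png

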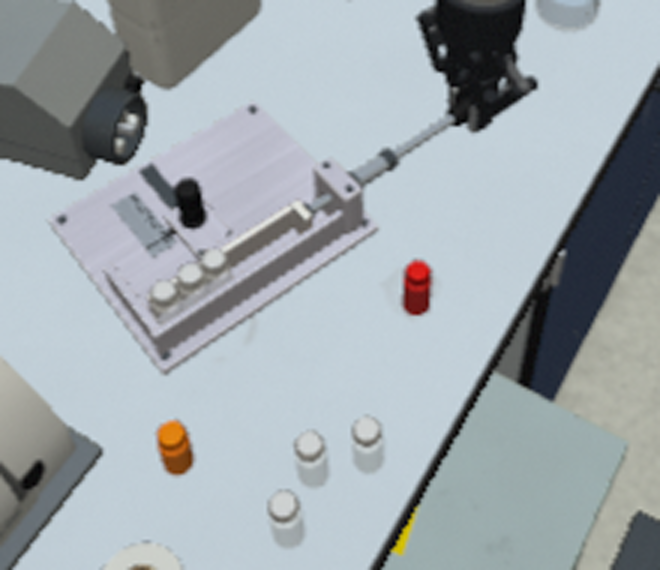

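The three lane vials stand in line (about (275,190) in the crop), the pointer is on the long line, the follower is drawn back, the knob is held, and the spares and look-alikes are untouched. Handing in.

```bash
python3 -c "
from workcell import robot
print(robot.hand_in())"
```

```text
the job is handed in; nothing more can be done
None
```

The job is handed in: the guide's pointer is at the long line to within about 0.5 mm, the rod is held steadily by its knob with the ring at the barrel's mouth (65 mm out), and the three lane vials stand.

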